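# Sign on and book an order with the hand scanner

## Robot

A 6-joint arm with a two-finger parallel gripper is mounted at the origin on a cart in front of the work surface, level with it; the furniture and walls round the work are solid. World frame = base frame: x ahead of the robot, y to its left, z up, the work surface at z = 0. Lengths are in mm, angles in rad, forces in N, time in s.
With the tool pointing down it reaches from about 225 to 725 mm from the base axis. Payload 3.1 kg.
Tool frame: the origin (TCP) lies at the very end of the fingers, on their centre line; the grasp point (between the pads) lies 19 mm behind it (r.grip_point_offset is the distance from the TCP to the grasp point, in mm); z points along the fingers, y is the line along which they close (so a half turn about z gives the same grasp; the last joint's range is limited). The gripper opens to 85 mm and grips with 20 to 120 N. Pads are 22 mm wide; open, the fingers measure 114 mm over their backs; the gripper's body (76 mm by 85 mm) begins 54 mm behind the grasp point. The pads swing forward as they close: fully open they stand 13 mm farther back than shut.
Start: joints at [1.193, 0.048, 0.099, 1.622, 0, 1.443], TCP at [129.793, 508.696, 231.312] pointing down, gripper open.
Joint ranges: [-2.91, 2.91], [-0.99, 1.94], [-1.21, 1.42], [-2.12, 2.29], [-1.49, 1.47], [-3.14, 3.14]. Speed limits (rad/s): [2.79, 2.79, 3.14, 3.14, 3.14, 3.14].

## Interface

Orientations are given as a unit quaternion [x, y, z, w].
In Python, from plant import r, snapshot gives the robot as it stands.
- The arm moves only by the tool step_arm, never from a script. Its argument "steps" is a list of rows, each a list of 7 numbers: the shift along the tool's x, y, z in mm, then the turn, a rotation vector about the tool's x, y, z in degrees, then the finger opening in mm, from 0 to 85.4. A call has 1 to 8 rows; each row is the pose to reach, as a shift and turn from the pose commanded when the call began, along the tool's axes at that moment; what a row does not reach only later rows make up. A row lasts 1/8 s, in which the tool goes at most 62.5 mm and 10.7 degrees, less where a joint would pass 70% of its speed; a pose out of reach is approached as far as the arm can. A call with a gripper value outside its range is refused whole. The fingers move at their own pace and stop on an object; "grip_force" is the grip in N (left out, the last holds). Time passes only in rows, so rows that repeat a pose let the fingers close. It gives the time, the measured TCP pose, the force, the opening and the grip force at its end, in the units of the state.
- r.observe(): the state, without advancing time (a new reading comes with each control period).
- snapshot(name): name is "scene" or "top"; returns a dict with "img" (384x512x3 uint8, red, green, blue), "z_map" (384x512 float32, mm along the optical axis (not along the pixel's ray), 0 where there is no reading), "K" (3x3 intrinsics, pixels), "extrinsics" (4x4, takes a point from world to camera coordinates). Camera axes: x right, y down, z forward; pixel columns grow to the right and rows downward; lengths in mm; the calibration is good to about 2 mm. A picture is of the moment at which its call begins.
- r.job_done(): hands the job in; it is judged then, once.
The state is a dict: "clock": time; "qpos": joint angles; "joint_velocities": joint speeds; "effort": joint torques, N m; "tcp_pos": TCP position; "ee_rot": TCP orientation; "contact_force": force on the tool from outside, world axes, zero at the start; "wrist_torque": the same for the moment, N m; "opening": opening from 0.0 (shut) to 1.0 (fully open); "finger_force": force on a finger pad.
Only numpy, scipy, OpenCV 4.12 (cv2) and the standard library are available. Lean on these libraries where they do the work, as an engineer would, in place of code of your own. Each camera call takes 0.05 s, during which the arm holds its last target. There are 200 camera calls.

## Task

Take the yellow hand scanner off its hanger and sign on by aiming it squarely at the middle of the green-framed ticket, its window 5 to 9 cm from the label, and keeping it still there for a good second and a half; then book the order by doing the same at the orange-framed ticket. Afterwards hang the scanner back by its clip over the hanger's top slat, upright and fully down, clip well within the slat's width, and let go. Never lay it on the counter or bump the tickets, and leave the other things where they are.

Things in the scene. Friction and masses are not known exactly. Their poses are not given: they have to be found in the camera images.
- scanner: yellow in-line hand scanner, 166 mm long, 0.2 kg, hanging nose down. Origin: middle of the red window at its lower end. z: from window to tail; the beam leaves along -z. x: from handle to its clip. Black head z = 1.5 to 47 mm, 52 mm wide (y). Yellow handle z = 46 to 166 mm, 36 mm wide (y), 28 mm thick (x); grip it across y near z = 140 mm, above slat and clip.
- clip (a point): point in the mouth of the scanner's steel clip, under its arm: scanner x = 19.5, y = 0, z = 100 mm. The clip sits on the handle's back: flat arm z = 100 to 106 mm, reaching to x = 31 mm, then a lip 24 mm wide turned down to z = 81.5 mm. The mouth, between handle (x = 14 mm) and lip (x = 26 mm), is 12 mm wide and opens downwards.
- hanger: heavy fixed stand: upright board of two light wooden slats, 130 mm wide (y), 8 mm thick (x), top edge 160 mm above the counter; open behind the top slat. Front (-x) faces the robot side; there the scanner hangs, handle's back by the board, its x and z axes along the hanger's. Origin: on the counter under the middle of the board. Foot x = -30 to 70 mm, 12 mm high.
- hang_edge (a point): middle of the top edge of the hanger's top slat, 160 mm above the counter; when hung, the clip's arm rests on this edge, so the clip point is within 5 mm of it in height, and the lip is behind the slat. Lift the scanner 20 mm to free it.
- green_ticket: green-framed plate (78x100 mm) with a white staff label (62x84 mm) with black bars, on a fixed stand (foot 70x90 mm). Origin: middle of the label's surface, 65 mm above the counter. z: straight out of the label; the face slopes 29 degrees from level, so z points up and to the robot side; x: up the slope; y: along the row of bars. Which colour is left or right varies.
- orange_ticket: orange-framed plate (78x100 mm) with a white order label (62x84 mm) with black bars, on a fixed stand (foot 70x90 mm). Origin: middle of the label's surface, 65 mm above the counter. z: straight out of the label; the face slopes 29 degrees from level, so z points up and to the robot side; x: up the slope; y: along the row of bars. Which colour is left or right varies.
- card_terminal: dark grey card terminal with keypad, 155x68x34 mm, lying on the counter. Bystander; origin: middle of its underside.
- candle: coral candle in a glass, 80 mm across, 57 mm tall. Bystander; origin: middle of its underside.
- jelly_pot: pink tapered pot with lid, 90 mm across, 72 mm tall. Bystander; origin: middle of its underside.
- tape: roll of beige tape, 96 mm across, 25 mm tall. Bystander; origin: middle of its underside.
- notebook: purple notebook, 130x94x14 mm. Bystander; origin: middle of its underside.
There are look-alikes about, which are no part of the job. There is more than one size of the scanner; the job needs the largest.

How it is judged:
By the outcome, as a careful person would: the job done as asked, in the order asked, and still so for the second after the job is handed in, with the robot touching nothing.
It also fails if it takes over 61 s, if anything falls off the work surface, if the arm or the gripper's body presses on something with over 40 N, if the wrist force passes 120 N, or if a joint passes its speed limit or range.

## Working session

There is one attempt and no reset: what is moved stays moved. The work goes in short steps, Python scripts to look and compute and a tool call to move; the robot and the scene stay as the last step left them, time stands still between calls to the robot, and variables do not carry over. Pictures are saved under pics/ and viewed, at most 11 in all, crops included, and the job is handed in when it is done.

Besides the shell and the picture viewer there is one more tool, called after ">>>" as name([rows], argument=value, ...), one row to a line, values as JSON. step_arm: Moves the arm, as the interface text tells. Its arguments: {"type":"object","properties":{"steps":{"type":"array"},"grip_force":{"type":"number"}},"required":["steps"]}

```bash
mkdir -p pics; ls
python3 - <<'E'
from plant import r,snapshot
import cv2,numpy as np,pickle
for n in("scene","top"):
    s=snapshot(n); pickle.dump(s,open(n+".pkl","wb"))
    cv2.imwrite(f"pics/{n}.png",cv2.resize(s["img"][:,:,::-1],(800,600),interpolation=cv2.INTER_CUBIC))
    E=s["extrinsics"];print(n,(-E[:3,:3].T@E[:3,3]).round(),E[2,:3].round(2),s["K"][0,0])
print(r.observe())
E
```

```text
pics
scene [1335.  308. 1082.] [-0.59 -0.16 -0.79] 361.1522575945093
top [ 380.   99. 1854.] [ 0.13 -0.01 -0.99] 392.8007416617747
{'clock': 0.1, 'qpos': array([1.19318348e+00, 4.86969135e-02, 9.77345257e-02, 1.62198719e+00,
       6.45150562e-05, 1.44298801e+00]), 'joint_velocities': array([ 0.00046008, -0.0012539 ,  0.00319847,  0.00180168, -0.0020732 ,
       -0.00057497]), 'effort': array([ 3.16301463e-03, -3.39852011e+01,  3.20935714e+01,  1.58726913e-02,
       -8.12272310e-05,  1.45835634e-05]), 'tcp_pos': array([129.57977524, 508.18984456, 230.21366543]), 'ee_rot': array([ 1.24577719e-01,  9.92209268e-01, -1.03436258e-03, -3.00420401e-04]), 'contact_force': array([-0.14066096,  0.60815786,  0.23337438]), 'wrist_torque': array([ 0.01845924, -0.05326626, -0.01053684]), 'finger_force': 0.0, 'opening': 0.9973485536395619}
```

View pics/scene.png

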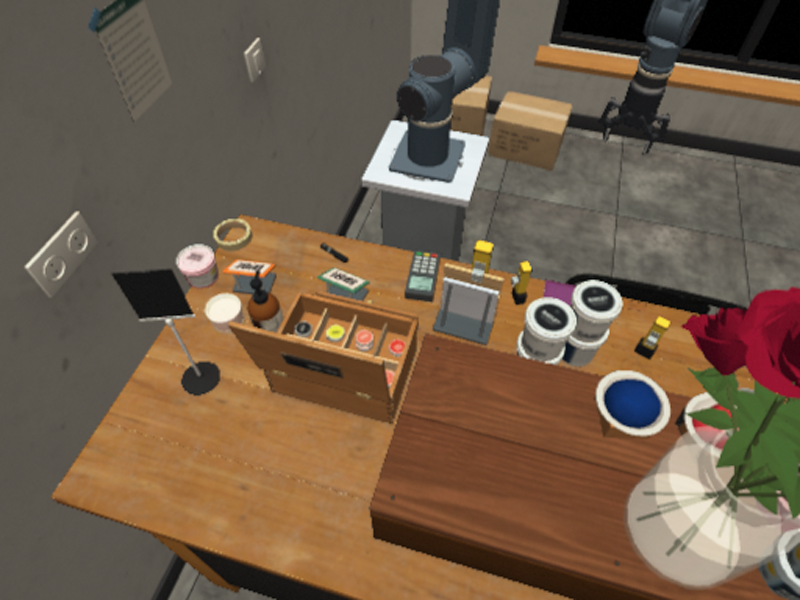

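View pics/top.png

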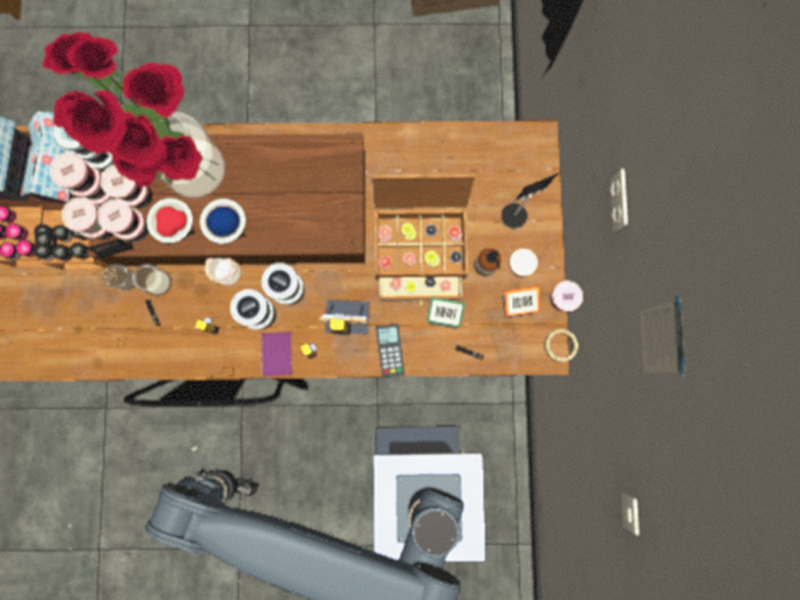

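```bash
cat > h.py <<'E'
import numpy as np,pickle
def world(s,u,v):
    d=s["z_map"][v,u].astype(float); K=s["K"];E=s["extrinsics"]
    p=np.stack([(u-K[0,2])/K[0,0]*d,(v-K[1,2])/K[1,1]*d,d],-1)
    return (p-E[:3,3])@E[:3,:3]
def ray(s,u,v,z):
    K=s["K"];E=s["extrinsics"];c=-E[:3,:3].T@E[:3,3]
    d=E[:3,:3].T@np.array([(u-K[0,2])/K[0,0],(v-K[1,2])/K[1,1],1])
    return c+d*(z-c[2])/d[2]
E
python3 - <<'E'
import pickle,cv2,numpy as np
from h import *
t=pickle.load(open("top.pkl","rb"));s=pickle.load(open("scene.pkl","rb"))
a=cv2.resize(t["img"][180:245,170:350],None,fx=4.4,fy=4.4,interpolation=cv2.INTER_CUBIC)
b=cv2.resize(s["img"][145:222,250:440],(792,308),interpolation=cv2.INTER_CUBIC)
cv2.imwrite("pics/c.png",np.vstack([a,b])[:,:,::-1])
for n,q in(("top",t),("scene",s)):
    v,u=np.mgrid[0:384,0:512];W=world(q,u,v);q["W"]=W
    hsv=cv2.cvtColor(q["img"],cv2.COLOR_RGB2HSV)
    for nm,lo,hi in(("yel",(22,150,100),(32,255,255)),("green",(55,90,40),(90,255,255)),("orange",(5,190,150),(14,255,255))):
        m=cv2.inRange(hsv,lo,hi)
        k,l,st,c=cv2.connectedComponentsWithStats(m)
        for i in range(1,k):
            if st[i,4]>7:
                w=W[l==i]; w=w[(w[:,0]<700)&(abs(w[:,1])<600)&(w[:,2]<300)]
                if len(w)>5: print(n,nm,c[i].round(1),st[i,4],np.median(w,0).round(),w.min(0).round(),w.max(0).round())
E
```

```text
top yel [262.5 182.9] 15 [649.  38.  28.] [641.  33.  23.] [659.  47.  37.]
top yel [215.8 207.8] 60 [518. 242. 223.] [507. 226.  77.] [540. 277. 231.]
top yel [195.5 223.6] 38 [459. 340. 121.] [444. 328.  -9.] [481. 375. 130.]
scene yel [308.7 161. ] 146 [531. 249. 221.] [505. 230. 163.] [538. 266. 232.]
scene yel [334.7 176.4] 114 [467. 344. 102.] [442. 331.  39.] [474. 355. 128.]
scene green [223.6 183.6] 27 [597. -24.  79.] [551. -89.  15.] [607.  -6.  86.]
scene orange [171.3 172.8] 19 [ 592. -234.   71.] [ 558. -241.   51.] [ 621. -229.   83.]
scene orange [147.4 173.7] 16 [ 630. -312.   82.] [ 577. -373.   -0.] [ 633. -284.   86.]
```

View pics/c.png

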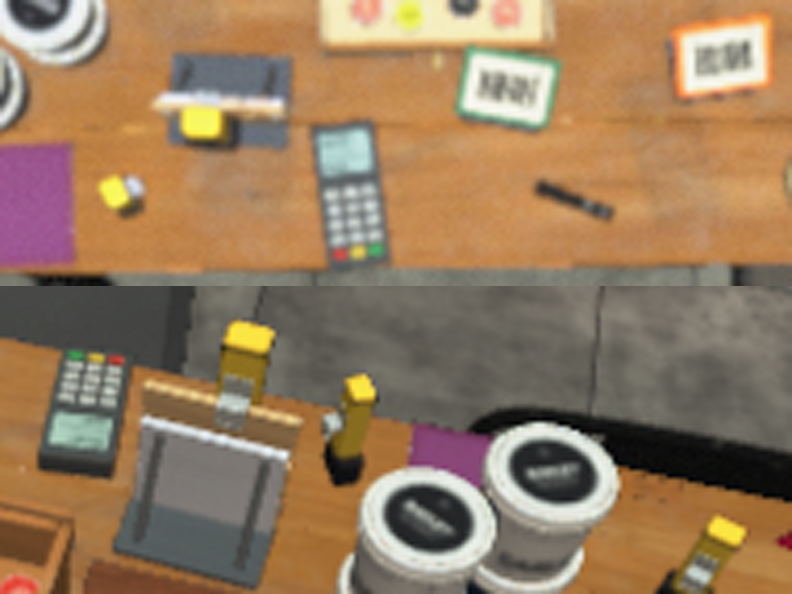

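Candidates: the hanging scanner (top 337,326 / scene 483,253), the small standing one (top 309,350 / scene 523,280) and another small one (top 207,325 / scene 655,335). In the close crop, the hanging one has its tail near z≈226 and is clearly the largest, so that's my choice. The green ticket is at top (446,312) and the orange at (522,301).

Run:
```python
import pickle,cv2,numpy as np
s=pickle.load(open("scene.pkl","rb"));t=pickle.load(open("top.pkl","rb"))
f=lambda i,z:cv2.resize(i,None,fx=z,fy=z,interpolation=cv2.INTER_CUBIC)
a=f(s["img"][160:200,140:240],8);b=f(t["img"][190:222,200:232],8);c=f(s["img"][150:182,280:332],8)
im=np.zeros((320+260,800,3),np.uint8);im[:320]=a;im[322:578,:256]=b;im[322:578,300:716]=c
cv2.imwrite("pics/d.png",im[:,:,::-1])
```

```text
(no output)
```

View pics/d.png

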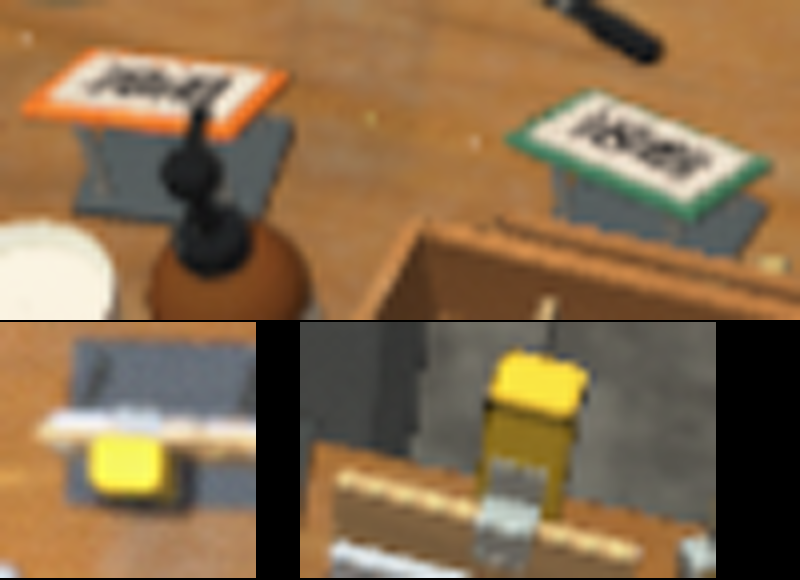

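```bash
cat > fit.py <<'E'
import pickle,numpy as np
from h import *
from scipy.optimize import least_squares
from scipy.spatial.transform import Rotation as R
t=pickle.load(open("top.pkl","rb"));s=pickle.load(open("scene.pkl","rb"))
def px(l,f,x0,y0): return (np.array(l)+.5)/f-.5+[x0,y0]
def proj(c,P):
    P=np.atleast_2d(P)@c["extrinsics"][:3,:3].T+c["extrinsics"][:3,3]; q=P@c["K"].T; return q[:,:2]/q[:,2:]
# order ++,+-,--,-+
top=lambda l:px(l,4.4,170,180); sc=lambda l:px(l,8,140,160)
G=top([(467,48),(559,60),(549,130),(457,119)]),sc([(694,220),(508,138),(592,90),(772,162)])
O=top([(673,30),(770,14),(775,86),(678,98)]),sc([(230,140),(22,104),(90,50),(290,74)])
L=np.array([(39,50,0),(39,-50,0),(-39,-50,0),(-39,50,0)])
Rt=lambda yaw,tilt:R.from_euler('z',yaw)*R.from_euler('y',-tilt)
if __name__=="__main__":
    for n,(a,b) in(("green",G),("orange",O)):
        f=lambda p:np.r_[(proj(t,Rt(p[3],p[4]).apply(L)+p[:3])-a).ravel(),(proj(s,Rt(p[3],p[4]).apply(L)+p[:3])-b).ravel()]
        o=least_squares(f,[580,-50,65,0,.5]);print(n,o.x[:3].round(1),np.degrees(o.x[3:]).round(1),np.sqrt(np.mean(o.fun**2)).round(2))
        f4=lambda p:f(np.r_[p,np.radians(29)]);o=least_squares(f4,[580,-50,65,0]);print(" 29:",o.x[:3].round(1),np.degrees(o.x[3]).round(1))
        f4=lambda p:f(np.r_[p[:2],65,p[2],np.radians(29)]);o=least_squares(f4,[580,-50,0]);print(" z65:",o.x[:2].round(1),np.degrees(o.x[2]).round(1),np.sqrt(np.mean(o.fun**2)).round(2))
    def tri(a,b): 
        o=least_squares(lambda p:np.r_[(proj(t,p)-a).ravel(),(proj(s,p)-b).ravel()],[530,250,160]);return o.x.round(1),o.fun.round(1)
    sb=lambda l:px([l],8,280-300/8,150-322/8); tb=lambda l:px([l],8,200,190-322/8)
    print("tail",tri(tb((128,463)),sb((540,385))))
    print("slat+y",tri(tb((40,430)),sb((640,550))))
    print("slat-y",tri(px([(288,107)],4.4,170,180),sb((340,475))))
    for c,n in((t,"top"),(s,"scene")):
        v,u=np.mgrid[0:384,0:512];W=world(c,u,v)
        m=(W[...,0]>480)&(W[...,0]<600)&(W[...,1]>150)&(W[...,1]<320)
        w=W[m]; e=w[abs(w[:,2]-158)<8]; 
        if len(e)>5: print(n,"edge pts",len(e),np.polyfit(e[:,1],e[:,0],1),e.min(0).round(),e.max(0).round())
        e=w[(w[:,2]>218)];print(" tail",len(e),np.median(e,0).round(1),e.min(0).round(),e.max(0).round())
        e=w[(w[:,2]>20)&(w[:,2]<150)&(w[:,0]>520)];print(" board",len(e),np.polyfit(e[:,1],e[:,0],1),e.min(0).round(),e.max(0).round())
E
python3 fit.py
```

```text
green [563.9 -58.8  62. ] [-9.6 27.8] 0.55
 29: [563.9 -58.8  62. ] -9.5
 z65: [564.9 -58.2] -9.5 0.59
orange [ 594.6 -284.8   64.9] [ 6.9 27.5] 0.5
 29: [ 594.6 -284.8   64.8] 7.0
 z65: [ 594.6 -284.7] 7.0 0.52
tail (array([520.7, 246.9, 222.8]), array([-0.9,  0.1, -0.7, -0. ]))
slat+y (array([544.3, 300.2, 163.6]), array([-1. ,  0.1, -0.7, -0. ]))
slat-y (array([538.5, 170.3, 162.5]), array([-1.4,  0.3, -1.1, -0.1]))
top edge pts 50 [6.68479301e-02 5.26429585e+02] [535. 169. 151.] [553. 295. 165.]
 tail 53 [521.6 245.1 224.4] [509. 229. 218.] [535. 262. 231.]
 board 118 [1.24724797e-01 5.22014968e+02] [520. 169.  20.] [596. 297. 150.]
scene edge pts 160 [4.95403891e-02 5.30093636e+02] [522. 173. 150.] [553. 302. 166.]
 tail 85 [524.9 248.9 226.2] [505. 230. 219.] [535. 266. 232.]
 board 946 [4.84360907e-02 5.39826701e+02] [524. 150.  20.] [598. 302. 150.]
```

```bash
cat >> h.py <<'E'
from scipy.spatial.transform import Rotation as Rn
def toolR(yaw,tilt=0,lean=0):
    # yaw deg about world z; tilt deg: tool z leans from down towards +x'(yawed)
    return Rn.from_euler('z',yaw,degrees=True)*Rn.from_euler('y',-tilt,degrees=True)*Rn.from_matrix(np.array([[-1,0,0],[0,1,0],[0,0,-1.]]))
def rel(r,p,RT):
    o=r.observe();R0=Rn.from_quat(o["ee_rot"])
    print("t",round(o["clock"],2),"tcp",o["tcp_pos"].round(1),"F",o["contact_force"].round(1),"ff",round(float(o["finger_force"]),1),"shift",R0.inv().apply(np.array(p)-o["tcp_pos"]).round(1),"turn",np.degrees((R0.inv()*RT).as_rotvec()).round(2))
E
python3 - <<'E'
from plant import r
from h import *
rel(r,(522,247,290),toolR(-3))
rel(r,(522,247,181),toolR(-3))
E
```

```text
t 0.1 tcp [129.6 508.2 230.2] F [-0.1  0.6  0.2] ff 0.0 shift [-444.8 -156.2  -59.6] turn [ -0.12  -0.03 -11.31]
t 0.1 tcp [129.6 508.2 230.2] F [-0.1  0.6  0.2] ff 0.0 shift [-444.8 -156.    49.4] turn [ -0.12  -0.03 -11.31]
```

>>> step_arm([
  [-25, -9, -30, 0, 0, -1, 85],
  [-80, -28, -60, 0, 0, -2, 85],
  [-135, -47, -60, 0, 0, -4, 85],
  [-190, -66, -60, 0, 0, -5, 85],
  [-245, -86, -60, 0, 0, -7, 85],
  [-300, -105, -60, 0, 0, -8, 85],
  [-355, -125, -60, 0, 0, -10, 85],
  [-400, -140, -60, 0, 0, -11.3, 85],
], grip_force=60)

```text
clock: 1.1
tcp_pos: [484.2, 272.4, 290.5]
ee_rot: [0.027, 1.0, -0.0, -0.001]
contact_force: [0.7, 1.1, 0.6]
opening: 0.994
finger_force: 0.0
```

Run:
```python
from plant import r
from h import *
rel(r,(522,247,290),toolR(-3))
```

```text
t 1.1 tcp [484.2 272.4 290.5] F [0.7 1.1 0.6] ff 0.0 shift [-39.1 -23.4   0.5] turn [-0.03 -0.06 -0.04]
```

>>> step_arm([
  [-20, -9, 0, 0, 0, 0, 85],
  [-39, -18, 0, 0, 0, 0, 85],
  [-39, -18, 0, 0, 0, 0, 85],
  [-39, -18, 0, 0, 0, 0, 85],
])

```text
clock: 1.6
tcp_pos: [520.1, 254.4, 290.9]
ee_rot: [0.026, 1.0, -0.0, -0.001]
contact_force: [-0.8, 0.4, 1.6]
opening: 0.995
finger_force: 0.0
```

Run:
```python
from plant import r,snapshot
from h import *
import cv2
rel(r,(522,247,290),toolR(-3));rel(r,(522,247,181),toolR(-3))
s=snapshot("scene");cv2.imwrite("pics/e.png",cv2.resize(s["img"][90:190,250:380],None,fx=6,fy=6,interpolation=cv2.INTER_CUBIC)[:,:,::-1])
```

```text
t 1.6 tcp [520.1 254.4 290.9] F [-0.8  0.4  1.6] ff 0.0 shift [-2.3 -7.3  0.9] turn [-0.   -0.08  0.  ]
t 1.6 tcp [520.1 254.4 290.9] F [-0.8  0.4  1.6] ff 0.0 shift [ -2.5  -7.3 109.9] turn [-0.   -0.08  0.  ]
```

View pics/e.png

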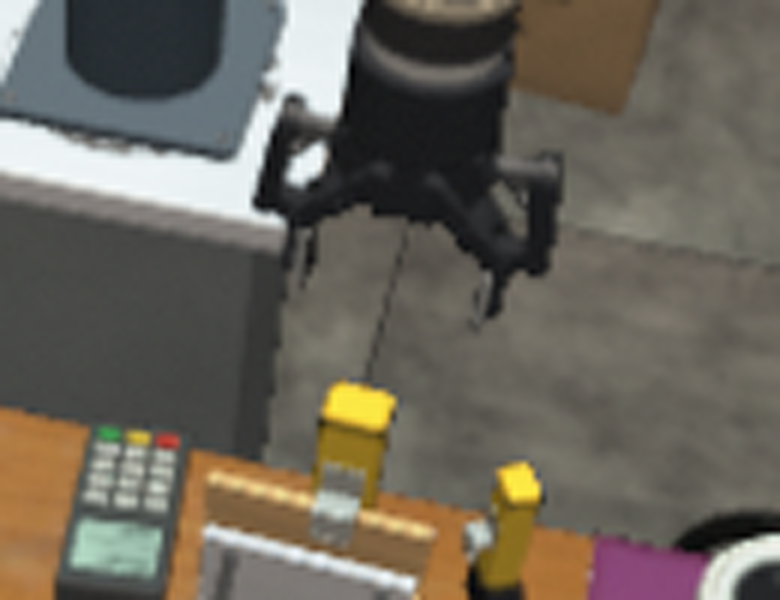

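The gripper is centred above the scanner's tail at (357,405), with the fingers on either side of it. Descending.

>>> step_arm([
  [-2, -7, 20, 0, 0, 0, 85],
  [-2, -7, 45, 0, 0, 0, 85],
  [-2, -7, 70, 0, 0, 0, 85],
  [-2, -7, 90, 0, 0, 0, 85],
  [-2, -7, 105, 0, 0, 0, 85],
  [-2, -7, 110, 0, 0, 0, 85],
  [-2, -7, 110, 0, 0, 0, 85],
  [-2, -7, 110, 0, 0, 0, 85],
])

```text
clock: 2.65
tcp_pos: [522.9, 247.3, 182.5]
ee_rot: [0.026, 1.0, 0.0, 0.001]
contact_force: [-0.5, -0.5, 1.1]
opening: 0.996
finger_force: 0.0
```

>>> step_arm([
  [0, 0, 0, 0, 0, 0, 60],
  [0, 0, 0, 0, 0, 0, 45],
  [0, 0, 0, 0, 0, 0, 30],
  [0, 0, 0, 0, 0, 0, 25],
  [0, 0, 0, 0, 0, 0, 25],
  [0, 0, 0, 0, 0, 0, 25],
  [0, 0, 0, 0, 0, 0, 25],
  [0, 0, 0, 0, 0, 0, 25],
])

```text
clock: 3.65
tcp_pos: [522.6, 247.2, 181.7]
ee_rot: [0.026, 1.0, 0.0, 0.0]
contact_force: [-0.4, 0.8, 3.4]
opening: 0.415
finger_force: 60.0
```

Run:
```python
from plant import r
from h import *
rel(r,(522,247,181),toolR(-3));print(r.observe()["opening"]*85.4)
```

```text
t 3.65 tcp [522.6 247.2 181.7] F [-0.4  0.8  3.4] ff 60.0 shift [ 0.6 -0.2  0.7] turn [ 0.03  0.04 -0.01]
35.41864181336685
```

>>> step_arm([
  [0, 0, -5, 0, 0, 0, 25],
  [0, 0, -15, 0, 0, 0, 25],
  [0, 0, -30, 0, 0, 0, 25],
  [0, 0, -50, 0, 0, 0, 25],
  [0, 0, -75, 0, 0, 0, 25],
  [0, 0, -95, 0, 0, 0, 25],
  [0, 0, -105, 0, 0, 0, 25],
  [0, 0, -105, 0, 0, 0, 25],
])

```text
clock: 4.65
tcp_pos: [523.0, 247.2, 287.5]
ee_rot: [0.026, 1.0, 0.0, 0.001]
contact_force: [0.2, 1.0, -2.5]
opening: 0.417
finger_force: 59.9
```

```bash
cat > tgt.py <<'E'
from plant import r
from h import *
import sys
# wanted TCP for ticket: window gap g, scanner length beyond TCP d
def scan(c,yaw,g=70,d=121,tilt=29):
    RT=toolR(yaw,tilt); return np.array(c)-RT.apply([0,0,g+d]),RT
T={"g":((564.5,-58.5,64),-9.5),"o":((594.6,-284.8,65),7)}
E
python3 - <<'E'
from tgt import *
import cv2
from plant import snapshot
for k in T:
    p,RT=scan(*T[k]);print(k,p.round(1));rel(r,p,RT)
o=r.observe();print(o["opening"]*85.4)
s=snapshot("scene");cv2.imwrite("pics/f.png",cv2.resize(s["img"][70:170,250:380],None,fx=6,fy=6,interpolation=cv2.INTER_CUBIC)[:,:,::-1])
import pickle;pickle.dump(s,open("f.pkl","wb"))
E
```

```text
g [473.2 -43.2 231.1]
t 4.65 tcp [523.  247.2 287.5] F [ 0.2  1.  -2.5] ff 59.9 shift [  34.6 -292.7   56.2] turn [  1.69 -28.85   6.33]
o [ 502.7 -296.1  232.1]
t 4.65 tcp [523.  247.2 287.5] F [ 0.2  1.  -2.5] ff 59.9 shift [  -8.2 -543.6   55.1] turn [ -2.5  -28.8   -9.81]
35.62565268833566
```

View pics/f.png

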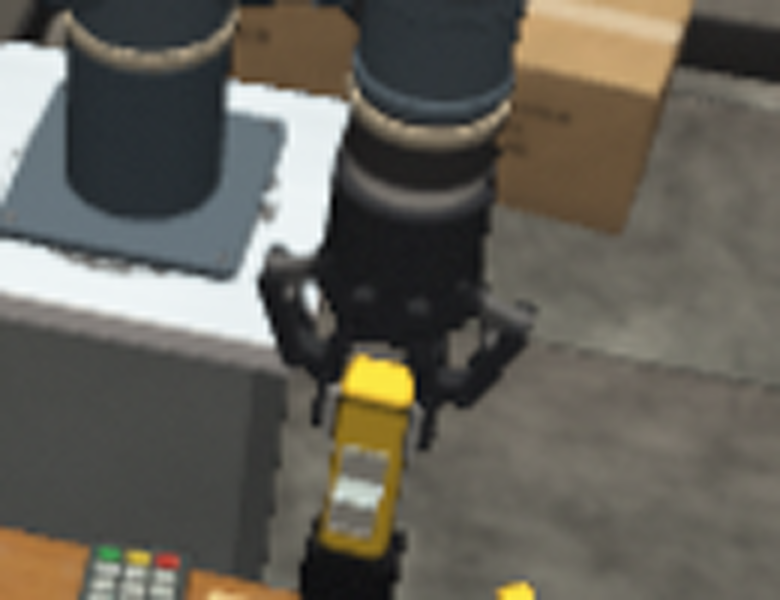

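The scanner is held, tail at (378,378) and handle bottom at (355,550). Checking its tilt against a projected upright model.

Run:
```python
import pickle,numpy as np
from fit import proj
s=pickle.load(open("f.pkl","rb"))
Rz=np.array([[np.cos(a:=np.radians(-3)),-np.sin(a),0],[np.sin(a),np.cos(a),0],[0,0,1]])
obs=[("tailL",(14,-18,166),(343,395)),("tailR",(14,18,166),(410,405)),("botL",(14,-18,46),(322,545)),("botR",(14,18,46),(386,557)),("tailFL",(-14,-18,166),(352,357)),("tailFR",(-14,18,166),(412,368)),("clipL",(31,-12,106),(333,482)),("clipR",(31,12,106),(384,490))]
for n,p,o in obs:
    w=Rz@np.array(p)+[522,247.2,287.5-121]
    q=(proj(s,w)[0]-[250,70]+.5)*6-.5
    print(n,q.round(),o,((q-o)/6).round(1))
```

```text
tailL [339. 389.] (343, 395) [-0.6 -1.1]
tailR [410. 405.] (410, 405) [-0.   0.1]
botL [315. 552.] (322, 545) [-1.2  1.1]
botR [380. 568.] (386, 557) [-1.   1.8]
tailFL [353. 352.] (352, 357) [ 0.2 -0.8]
tailFR [423. 369.] (412, 368) [1.8 0.1]
clipL [330. 499.] (333, 482) [-0.6  2.8]
clipR [375. 510.] (384, 490) [-1.5  3.3]
```

Run:
```python
import pickle,numpy as np,cv2,itertools
from fit import proj
from scipy.optimize import minimize
from scipy.spatial.transform import Rotation as Rn
s=pickle.load(open("f.pkl","rb"))
hsv=cv2.cvtColor(s["img"],cv2.COLOR_RGB2HSV)
m=cv2.inRange(hsv,(18,110,60),(35,255,255));m[:,:295]=0;m[:,330:]=0;m[:125]=0;m[166:]=0
m=cv2.morphologyEx(m,cv2.MORPH_CLOSE,np.ones((9,3)))
v,u=np.nonzero(m);print(u.min(),u.max(),v.min(),v.max())
big=cv2.resize(m,None,fx=8,fy=8,interpolation=cv2.INTER_LINEAR)>127
C=np.array(list(itertools.product((-14,14),(-18,18),(46,166))),float)
def cost(p):
    R=Rn.from_euler('xyz',[p[0],p[1],-3],degrees=True)
    w=R.apply(C-[0,0,140])+[522.5+p[4],247.2+p[2],287.5+19+p[3]]
    q=((proj(s,w)+.5)*8-.5).astype(np.float32)
    a=np.zeros(big.shape,np.uint8);cv2.fillConvexPoly(a,cv2.convexHull(np.round(q*16).astype(np.int32)),1,shift=4)
    return (a.astype(bool)^big).sum()/64
print(cost([0]*5),big.sum()/64)
for x0 in([0]*5,[2,2,0,0,0],[-2,-3,0,0,0]):
    o=minimize(lambda p:cost(p)+.02*p[4]**2+.05*p[2]**2,x0,method="Nelder-Mead",options=dict(initial_simplex=np.array(x0)+np.vstack([np.zeros(5),4*np.eye(5)])));print(o.x.round(2),o.fun)
```

```text
303 318 129 162
146.46875 298.0
[ 0.5   3.72 -1.19  0.55 -0.33] 128.5726055435272
[ 0.56  4.04 -1.3   1.13  0.49] 128.79239979874504
[ 0.69  3.52 -1.66 -2.07 -3.17] 128.04241424981632
```

>>> step_arm([
  [3, -15, 1, 0.1, -1.5, 0.3, 25],
  [8, -43, 3, 0.3, -4.4, 1, 25],
  [16, -87, 6, 0.5, -8.7, 1.9, 25],
  [27, -144, 10, 0.8, -14.4, 3.2, 25],
  [38, -202, 15, 1.2, -20, 4.4, 25],
  [46, -245, 18, 1.4, -24.5, 5.4, 25],
  [51, -275, 20, 1.6, -27.5, 6, 25],
  [54, -289, 21, 1.7, -28.9, 6.3, 25],
])

```text
clock: 5.7
tcp_pos: [451.3, -39.9, 262.8]
ee_rot: [0.081, 0.965, -0.021, 0.248]
contact_force: [0.6, -0.7, -1.3]
opening: 0.416
finger_force: 60.6
```

Run:
```python
from tgt import *
from plant import snapshot
import cv2,pickle
p,RT=scan(*T["g"]);rel(r,p,RT);print(r.observe()["qpos"].round(2))
a=snapshot("scene");b=snapshot("top");pickle.dump((a,b),open("g.pkl","wb"))
f=lambda i,z:cv2.resize(i,None,fx=z,fy=z,interpolation=cv2.INTER_CUBIC)
im=np.zeros((590,800,3),np.uint8);im[:300,:800]=f(a["img"][115:190,180:380],4);x=f(b["img"][155:227,220:350],4);im[302:302+x.shape[0],:x.shape[1]]=x
cv2.imwrite("pics/g.png",im[:,:,::-1])
```

```text
t 5.7 tcp [451.3 -39.9 262.8] F [ 0.6 -0.7 -1.3] ff 60.6 shift [-4.1  0.5 38.4] turn [-0.12 -0.19 -0.07]
[-0.27 -0.7  -0.51  1.26  0.05 -0.09]
```

View pics/g.png

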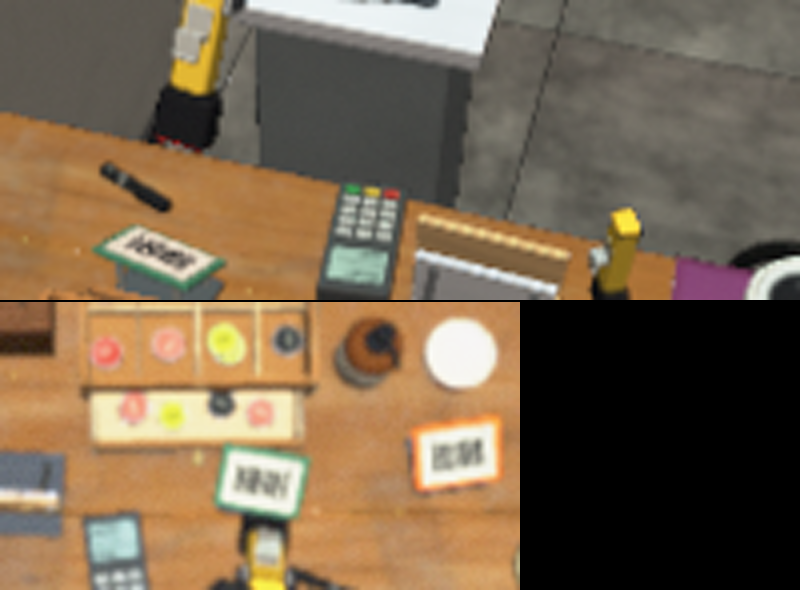

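Run:
```python
from tgt import *
import pickle
from fit import proj
a,b=pickle.load(open("g.pkl","rb"))
o=r.observe();RT=Rn.from_quat(o["ee_rot"])
# scanner axes in tool: x_s=-x_t, y_s=y_t, z_s=-z_t ; pivot grip z=140 at tool z -19
for pit in(-4,0,4):
    Rs=RT*Rn.from_euler('y',180,degrees=True)*Rn.from_euler('y',pit,degrees=True)
    g=o["tcp_pos"]+RT.apply([0,0,-19])
    P=g+Rs.apply(np.array([[0,0,0],[31,0,106],[31,0,82],[14,-18,46],[14,18,46],[14,0,48]],float)-[0,0,140])
    print(pit,P[0].round(), ((proj(a,P)-[180,115]+.5)*4-.5).round().tolist(), ((proj(b,P)-[220,155]+.5)*4+[0,302]-.5).round().tolist())
for n,q in(("s",a),("t",b)):
  import cv2
  hsv=cv2.cvtColor(q["img"],cv2.COLOR_RGB2HSV)
  m=cv2.inRange(hsv,(0,120,80),(8,255,255))|cv2.inRange(hsv,(170,120,80),(180,255,255))
  if n=="s":
    m[:140]=0;m[160:]=0;m[:,:215]=0;m[:,240:]=0;v,u=np.nonzero(m);print(n,len(u),u.mean(),v.mean(),((u.mean()-180+.5)*4,(v.mean()-115+.5)*4), u.min(),u.max())
```

```text
-4 [517. -51. 162.] [[176.0, 145.0], [185.0, 32.0], [179.0, 60.0], [161.0, 91.0], [198.0, 104.0], [180.0, 96.0]] [[262.0, 518.0], [266.0, 540.0], [266.0, 529.0], [280.0, 529.0], [246.0, 524.0], [263.0, 527.0]]
0 [509. -50. 157.] [[181.0, 143.0], [186.0, 34.0], [181.0, 62.0], [165.0, 91.0], [201.0, 104.0], [183.0, 95.0]] [[260.0, 526.0], [266.0, 541.0], [265.0, 531.0], [279.0, 534.0], [245.0, 529.0], [262.0, 532.0]]
4 [500. -48. 152.] [[186.0, 140.0], [187.0, 36.0], [183.0, 63.0], [168.0, 90.0], [205.0, 103.0], [187.0, 95.0]] [[258.0, 534.0], [265.0, 542.0], [265.0, 534.0], [278.0, 540.0], [244.0, 534.0], [261.0, 538.0]]
s 5 222.6 150.0 (np.float64(172.39999999999998), np.float64(142.0)) 220 226
```

The red window shows at scene (176,143), which matches the predicted (181,143), so the scanner is held straight. Moving in.

>>> step_arm([
  [-1, 0, 8, 0, 0, 0, 25],
  [-3, 0, 22, 0, -0.1, 0, 25],
  [-4, 0, 34, -0.1, -0.2, 0, 25],
  [-4, 0.5, 38.5, -0.1, -0.2, 0, 25],
  [-4, 0.5, 38.5, -0.1, -0.2, 0, 25],
  [-4, 0.5, 38.5, -0.1, -0.2, 0, 25],
  [-4, 0.5, 38.5, -0.1, -0.2, 0, 25],
  [-4, 0.5, 38.5, -0.1, -0.2, 0, 25],
])

```text
clock: 6.8
tcp_pos: [475.3, -42.0, 234.1]
ee_rot: [0.08, 0.964, -0.021, 0.251]
contact_force: [0.2, -0.4, -1.4]
opening: 0.417
finger_force: 60.6
```

Run:
```python
from tgt import *
from plant import snapshot
import cv2
p,RT=scan(*T["g"]);rel(r,p,RT)
a=snapshot("scene");b=snapshot("top")
f=lambda i,z:cv2.resize(i,None,fx=z,fy=z,interpolation=cv2.INTER_CUBIC)
im=np.hstack([f(a["img"][125:195,195:255],6),f(b["img"][170:240,255:320],6)])
cv2.imwrite("pics/i.png",im[:,:,::-1])
```

```text
t 6.8 tcp [475.3 -42.  234.1] F [ 0.2 -0.4 -1.4] ff 60.6 shift [ 3.2 -1.6  1.8] turn [0.04 0.19 0.06]
```

View pics/i.png

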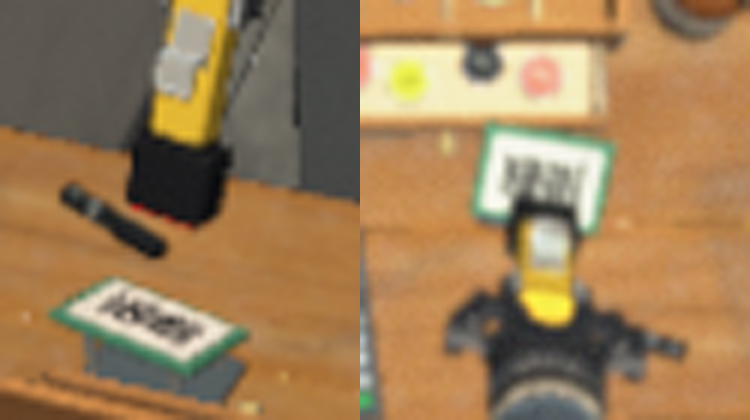

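The head sits in front of the green label, with the axis in the top view running from (548,300) through (543,230) to the label centre at (543,178). One small correction, then hold.

>>> step_arm([
  [2, -1, 1.5, 0, 0.1, 0, 25],
  [2, -1, 1.5, 0, 0.1, 0, 25],
  [2, -1, 1.5, 0, 0.1, 0, 25],
  [2, -1, 1.5, 0, 0.1, 0, 25],
  [2, -1, 1.5, 0, 0.1, 0, 25],
  [2, -1, 1.5, 0, 0.1, 0, 25],
  [2, -1, 1.5, 0, 0.1, 0, 25],
  [2, -1, 1.5, 0, 0.1, 0, 25],
])

```text
clock: 7.9
tcp_pos: [474.0, -42.7, 231.3]
ee_rot: [0.08, 0.965, -0.02, 0.25]
contact_force: [0.7, -0.5, -2.8]
opening: 0.413
finger_force: 60.6
```

>>> step_arm([
  [0, 0, 0, 0, 0, 0, 25],
  [0, 0, 0, 0, 0, 0, 25],
  [0, 0, 0, 0, 0, 0, 25],
  [0, 0, 0, 0, 0, 0, 25],
  [0, 0, 0, 0, 0, 0, 25],
  [0, 0, 0, 0, 0, 0, 25],
  [0, 0, 0, 0, 0, 0, 25],
  [0, 0, 0, 0, 0, 0, 25],
])

```text
clock: 8.9
tcp_pos: [474.0, -42.7, 231.3]
ee_rot: [0.08, 0.965, -0.02, 0.25]
contact_force: [0.3, -0.4, -1.9]
opening: 0.412
finger_force: 60.6
```

>>> step_arm([
  [0, 0, 0, 0, 0, 0, 25],
  [0, 0, 0, 0, 0, 0, 25],
  [0, 0, 0, 0, 0, 0, 25],
  [0, 0, 0, 0, 0, 0, 25],
  [0, 0, 0, 0, 0, 0, 25],
  [0, 0, 0, 0, 0, 0, 25],
])

```text
clock: 9.65
tcp_pos: [474.0, -42.7, 231.3]
ee_rot: [0.08, 0.965, -0.02, 0.25]
contact_force: [0.4, 0.1, -1.5]
opening: 0.416
finger_force: 60.6
```

Run:
```python
from tgt import *
rel(r,*scan(*T["g"]));rel(r,*scan(*T["g"],g=110));rel(r,*scan(*T["o"],g=110))
```

```text
t 9.65 tcp [474.  -42.7 231.3] F [ 0.4  0.1 -1.5] ff 60.6 shift [ 0.8 -0.6 -0.2] turn [0.05 0.04 0.06]
t 9.65 tcp [474.  -42.7 231.3] F [ 0.4  0.1 -1.5] ff 60.6 shift [  0.8  -0.6 -40.2] turn [0.05 0.04 0.06]
t 9.65 tcp [474.  -42.7 231.3] F [ 0.4  0.1 -1.5] ff 60.6 shift [ -62.1 -250.7   -6.5] turn [ -7.95   0.04 -14.37]
```

>>> step_arm([
  [0, 0, -12, 0, 0, 0, 25],
  [-3, -15, -35, -0.5, 0, -1, 25],
  [-11, -50, -42, -1.6, 0, -3, 25],
  [-25, -100, -40, -3.2, 0, -6, 25],
  [-38, -155, -32, -4.9, 0, -9, 25],
  [-50, -205, -20, -6.5, 0, -11.8, 25],
  [-59, -238, -10, -7.6, 0, -13.7, 25],
  [-62, -251, -6.5, -8, 0, -14.4, 25],
])

```text
clock: 10.65
tcp_pos: [483.0, -301.2, 266.7]
ee_rot: [-0.058, 0.966, 0.015, 0.25]
contact_force: [-0.2, 0.2, -1.7]
opening: 0.416
finger_force: 61.2
```

>>> step_arm([
  [0, 0, 0, 0, 0, 0, 25],
  [0, 0, 0, 0, 0, 0, 25],
])

```text
clock: 10.9
tcp_pos: [483.4, -297.4, 267.8]
ee_rot: [-0.06, 0.966, 0.016, 0.251]
contact_force: [0.2, 0.9, -2.4]
opening: 0.415
finger_force: 61.1
```

Run:
```python
from tgt import *
rel(r,*scan(*T["o"]))
```

```text
t 10.9 tcp [ 483.4 -297.4  267.8] F [ 0.2  0.9 -2.4] ff 61.1 shift [ 0.5 -1.1 40.6] turn [0.06 0.07 0.1 ]
```

>>> step_arm([
  [0, 0, 8, 0, 0, 0, 25],
  [0, 0, 22, 0, 0, 0, 25],
  [0, -0.5, 35, 0, 0, 0, 25],
  [0.5, -1, 40.5, 0, 0, 0.1, 25],
  [0.5, -1, 40.5, 0, 0, 0.1, 25],
  [0.5, -1, 40.5, 0, 0, 0.1, 25],
  [0.5, -1, 40.5, 0, 0, 0.1, 25],
  [0.5, -1, 40.5, 0, 0, 0.1, 25],
])

```text
clock: 11.9
tcp_pos: [502.5, -297.6, 231.9]
ee_rot: [-0.059, 0.966, 0.015, 0.25]
contact_force: [-0.1, -0.8, -1.6]
opening: 0.416
finger_force: 61.1
```

Run:
```python
from tgt import *
from plant import snapshot
import cv2
rel(r,*scan(*T["o"]))
a=snapshot("scene");b=snapshot("top")
f=lambda i,z:cv2.resize(i,None,fx=z,fy=z,interpolation=cv2.INTER_CUBIC)
im=np.hstack([f(a["img"][120:190,130:190],6),f(b["img"][170:240,300:365],6)])
cv2.imwrite("pics/j.png",im[:,:,::-1])
```

```text
t 11.9 tcp [ 502.5 -297.6  231.9] F [-0.1 -0.8 -1.6] ff 61.1 shift [-0.4  1.5 -0. ] turn [ 0.    0.07 -0.06]
```

View pics/j.png

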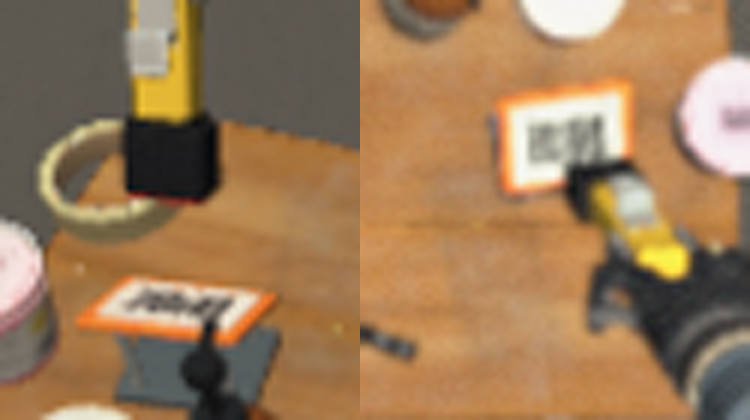

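The scanner faces the orange label at (565,137); the apparent lean is perspective. Holding.

>>> step_arm([
  [0, 1, 0, 0, 0, 0, 25],
  [0, 1, 0, 0, 0, 0, 25],
  [0, 1, 0, 0, 0, 0, 25],
  [0, 1, 0, 0, 0, 0, 25],
  [0, 1, 0, 0, 0, 0, 25],
  [0, 1, 0, 0, 0, 0, 25],
  [0, 1, 0, 0, 0, 0, 25],
  [0, 1, 0, 0, 0, 0, 25],
])

```text
clock: 13.0
tcp_pos: [502.4, -296.4, 231.3]
ee_rot: [-0.059, 0.966, 0.016, 0.25]
contact_force: [0.1, -0.3, -1.7]
opening: 0.413
finger_force: 61.1
```

>>> step_arm([
  [0, 0, 0, 0, 0, 0, 25],
  [0, 0, 0, 0, 0, 0, 25],
  [0, 0, 0, 0, 0, 0, 25],
  [0, 0, 0, 0, 0, 0, 25],
  [0, 0, 0, 0, 0, 0, 25],
  [0, 0, 0, 0, 0, 0, 25],
  [0, 0, 0, 0, 0, 0, 25],
  [0, 0, 0, 0, 0, 0, 25],
])

```text
clock: 14.0
tcp_pos: [502.4, -296.3, 231.3]
ee_rot: [-0.059, 0.966, 0.016, 0.25]
contact_force: [0.6, 1.2, -1.5]
opening: 0.416
finger_force: 61.1
```

>>> step_arm([
  [0, 0, 0, 0, 0, 0, 25],
  [0, 0, 0, 0, 0, 0, 25],
  [0, 0, 0, 0, 0, 0, 25],
  [0, 0, 0, 0, 0, 0, 25],
  [0, 0, 0, 0, 0, 0, 25],
  [0, 0, 0, 0, 0, 0, 25],
])

```text
clock: 14.75
tcp_pos: [502.4, -296.4, 231.3]
ee_rot: [-0.059, 0.966, 0.016, 0.25]
contact_force: [-0.3, -0.8, -2.3]
opening: 0.416
finger_force: 61.1
```

Run:
```python
from tgt import *
rel(r,*scan(*T["o"]));rel(r,*scan(*T["o"],g=110))
rel(r,(500,-130,300),toolR(2,15))
rel(r,(522.6,247.2,287),toolR(-3))
```

```text
t 14.75 tcp [ 502.4 -296.4  231.3] F [-0.3 -0.8 -2.3] ff 61.1 shift [-0.6  0.2 -0.5] turn [ 0.04  0.04 -0.06]
t 14.75 tcp [ 502.4 -296.4  231.3] F [-0.3 -0.8 -2.3] ff 61.1 shift [ -0.7   0.3 -40.5] turn [ 0.04  0.04 -0.06]
t 14.75 tcp [ 502.4 -296.4  231.3] F [-0.3 -0.8 -2.3] ff 61.1 shift [-48.8 165.5 -51.2] turn [ 1.93 14.03  4.59]
t 14.75 tcp [ 502.4 -296.4  231.3] F [-0.3 -0.8 -2.3] ff 61.1 shift [-101.9  537.2   -6.4] turn [ 2.59 28.96  9.73]
```

Run:
```python
from tgt import *
rel(r,(490,-40,310),toolR(-1,8))
```

```text
t 14.75 tcp [ 502.4 -296.4  231.3] F [-0.3 -0.8 -2.3] ff 61.1 shift [-54.5 256.1 -59.4] turn [ 2.61 21.    7.57]
```

>>> step_arm([
  [0, 0, -15, 0, 0, 0, 25],
  [0, 5, -42, 0, 2, 0, 25],
  [-3, 32, -60, 0.5, 6, 1, 25],
  [-10, 80, -65, 1, 10, 2, 25],
  [-20, 135, -68, 1.5, 14, 3, 25],
  [-32, 190, -70, 2, 18, 5, 25],
  [-43, 235, -70, 2.5, 20, 6, 25],
  [-48, 255, -70, 2.5, 21, 7, 25],
])

```text
clock: 15.75
tcp_pos: [479.9, -39.7, 318.4]
ee_rot: [0.002, 0.997, -0.0, 0.071]
contact_force: [-0.8, -0.7, -2.4]
opening: 0.412
finger_force: 61.3
```

Run:
```python
from tgt import *
rel(r,(512,247.2,310),toolR(-3))
```

```text
t 15.75 tcp [479.9 -39.7 318.4] F [-0.8 -0.7 -2.4] ff 61.3 shift [-29.4 287.   12.5] turn [0.16 8.17 2.75]
```

>>> step_arm([
  [-1, 14, 1, 0, 0.5, 0.1, 25],
  [-4, 43, 2, 0, 1.2, 0.4, 25],
  [-9, 86, 4, 0, 2.5, 0.8, 25],
  [-15, 143, 6, 0, 4, 1.4, 25],
  [-20, 200, 9, 0.1, 5.7, 1.9, 25],
  [-25, 243, 11, 0.1, 7, 2.3, 25],
  [-28, 272, 12, 0.2, 7.8, 2.6, 25],
  [-29, 287, 12.5, 0.2, 8.2, 2.7, 25],
])

```text
clock: 16.75
tcp_pos: [512.3, 245.2, 307.0]
ee_rot: [0.027, 1.0, -0.001, -0.002]
contact_force: [-0.4, -1.8, -1.8]
opening: 0.417
finger_force: 61.3
```

>>> step_arm([
  [0, 0, 0, 0, 0, 0, 25],
  [0, 0, 0, 0, 0, 0, 25],
  [0, 0, 0, 0, 0, 0, 25],
])

```text
clock: 17.12
tcp_pos: [512.1, 243.2, 308.0]
ee_rot: [0.028, 1.0, -0.001, -0.001]
contact_force: [-0.5, -0.3, -2.4]
opening: 0.416
finger_force: 61.3
```

Run:
```python
from tgt import *
rel(r,(522.8,247.2,287.5),toolR(-3))
```

```text
t 17.12 tcp [512.1 243.2 308. ] F [-0.5 -0.3 -2.4] ff 61.3 shift [-10.6   4.6  20.4] turn [-0.09 -0.14 -0.22]
```

>>> step_arm([
  [-4, 1, 4, 0, -0.1, -0.2, 25],
  [-9, 2, 10, 0, -0.1, -0.2, 25],
  [-9, 3, 17, 0, -0.1, -0.2, 25],
  [-9, 3, 20.5, 0, -0.1, -0.2, 25],
  [-9, 3, 20.5, 0, -0.1, -0.2, 25],
  [-9, 3, 20.5, 0, -0.1, -0.2, 25],
  [-9, 3, 20.5, 0, -0.1, -0.2, 25],
])

```text
clock: 18.0
tcp_pos: [521.1, 247.0, 287.3]
ee_rot: [0.025, 1.0, -0.001, -0.0]
contact_force: [-0.9, -0.0, -1.2]
opening: 0.414
finger_force: 61.3
```

Run:
```python
from tgt import *
from plant import snapshot
import cv2,pickle
rel(r,(521,245.5,210),toolR(-3))
s=snapshot("scene");pickle.dump(s,open("k.pkl","wb"))
f=pickle.load(open("f.pkl","rb"))
# image shift of scanner vs. just after lift
A=cv2.cvtColor(f["img"][125:168,296:325],cv2.COLOR_RGB2GRAY);B=cv2.cvtColor(s["img"],cv2.COLOR_RGB2GRAY)[115:178,286:335]
m=cv2.matchTemplate(cv2.resize(B,None,fx=4,fy=4,interpolation=3),cv2.resize(A,None,fx=4,fy=4,interpolation=3),cv2.TM_CCOEFF_NORMED)
print(m.max(),(np.array(np.unravel_index(m.argmax(),m.shape))/4-10))
```

```text
t 18.0 tcp [521.1 247.  287.3] F [-0.9 -0.  -1.2] ff 61.3 shift [ 0.  -1.4 77.3] turn [-0.08 -0.05  0.08]
0.98151374 [0. 0.]
```

>>> step_arm([
  [0, 0, 8, 0, 0, 0, 25],
  [0, 0, 22, 0, 0, 0, 25],
  [0, 0, 40, 0, 0, 0, 25],
  [0, 0, 57, 0, 0, 0, 25],
  [0, 0, 70, 0, 0, 0, 25],
  [0, 0, 77, 0, 0, 0, 25],
  [0, 0, 77, 0, 0, 0, 25],
  [0, 0, 77, 0, 0, 0, 25],
])

```text
clock: 19.05
tcp_pos: [521.3, 246.9, 210.6]
ee_rot: [0.026, 1.0, -0.001, -0.0]
contact_force: [-0.3, -0.1, -1.7]
opening: 0.415
finger_force: 61.3
```

Run:
```python
from tgt import *
from plant import snapshot
import cv2
rel(r,(521,246.5,181.7),toolR(-3))
f=lambda i,z:cv2.resize(i,None,fx=z,fy=z,interpolation=cv2.INTER_CUBIC)
cv2.imwrite("pics/l.png",f(snapshot("scene")["img"][115:185,275:345],8)[:,:,::-1])
```

```text
t 19.05 tcp [521.3 246.9 210.6] F [-0.3 -0.1 -1.7] ff 61.3 shift [ 0.3 -0.4 28.9] turn [-0.06 -0.02  0.07]
```

View pics/l.png

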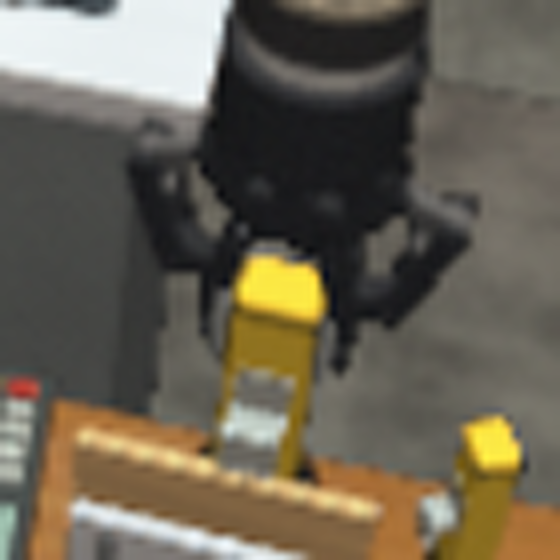

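The clip's lip (255,465) is just above and behind the slat edge, with no contact. Lowering slowly.

>>> step_arm([
  [0, 0, 4, 0, 0, 0, 25],
  [0, 0, 8, 0, 0, 0, 25],
  [0, 0, 12, 0, 0, 0, 25],
  [0, 0, 16, 0, 0, 0, 25],
  [0, 0, 19, 0, 0, 0, 25],
  [0, 0, 22, 0, 0, 0, 25],
  [0, 0, 22, 0, 0, 0, 25],
])

```text
clock: 19.98
tcp_pos: [520.7, 246.7, 187.5]
ee_rot: [0.026, 1.0, -0.001, -0.001]
contact_force: [-0.3, 0.1, -2.1]
opening: 0.419
finger_force: 61.3
```

Run:
```python
from tgt import *
rel(r,(521,246.5,181.7),toolR(-3))
```

```text
t 19.98 tcp [520.7 246.7 187.5] F [-0.3  0.1 -2.1] ff 61.3 shift [-0.3 -0.1  5.8] turn [-0.1  -0.12  0.07]
```

>>> step_arm([
  [0, 0, 2, 0, 0, 0, 25],
  [0, 0, 4, 0, 0, 0, 25],
  [0, 0, 5, 0, 0, 0, 25],
  [0, 0, 5.8, 0, 0, 0, 25],
  [0, 0, 6, 0, 0, 0, 25],
  [0, 0, 6, 0, 0, 0, 25],
])

```text
clock: 20.72
tcp_pos: [520.9, 246.7, 181.9]
ee_rot: [0.026, 1.0, -0.001, -0.001]
contact_force: [0.9, -0.1, -0.7]
opening: 0.418
finger_force: 61.3
```

>>> step_arm([
  [0, 0, 0.5, 0, 0, 0, 25],
  [0, 0, 1, 0, 0, 0, 25],
  [0, 0, 1, 0, 0, 0, 25],
])

```text
clock: 21.1
tcp_pos: [521.0, 246.8, 181.8]
ee_rot: [0.026, 1.0, -0.001, -0.0]
contact_force: [-1.7, -1.0, 2.6]
opening: 0.417
finger_force: 61.8
```

Resting on the slat. Releasing and retreating upwards.

>>> step_arm([
  [0, 0, 0, 0, 0, 0, 38],
  [0, 0, 0, 0, 0, 0, 45],
  [0, 0, 0, 0, 0, 0, 60],
  [0, 0, 0, 0, 0, 0, 80],
  [0, 0, 0, 0, 0, 0, 85],
  [0, 0, 0, 0, 0, 0, 85],
  [0, 0, 0, 0, 0, 0, 85],
  [0, 0, 0, 0, 0, 0, 85],
])

```text
clock: 22.1
tcp_pos: [520.9, 246.7, 180.8]
ee_rot: [0.026, 1.0, -0.001, -0.001]
contact_force: [0.5, -0.3, -0.8]
opening: 0.995
finger_force: 0.0
```

>>> step_arm([
  [0, 0, -8, 0, 0, 0, 85],
  [0, 0, -25, 0, 0, 0, 85],
  [0, 0, -50, 0, 0, 0, 85],
  [0, 0, -85, 0, 0, 0, 85],
  [0, 0, -120, 0, 0, 0, 85],
  [40, 0, -145, 0, 0, 0, 85],
  [80, 0, -150, 0, 0, 0, 85],
  [110, 0, -150, 0, 0, 0, 85],
])

```text
clock: 23.1
tcp_pos: [410.5, 252.9, 334.2]
ee_rot: [0.025, 1.0, 0.0, 0.001]
contact_force: [-0.3, 0.8, 0.0]
opening: 0.992
finger_force: 0.0
```

>>> step_arm([
  [30, 0, 0, 0, 0, 0, 85],
  [60, 0, 0, 0, 0, 0, 85],
  [60, 0, 0, 0, 0, 0, 85],
])

```text
clock: 23.48
tcp_pos: [350.2, 255.9, 333.7]
ee_rot: [0.025, 1.0, 0.0, 0.001]
contact_force: [0.5, -0.3, 0.1]
opening: 0.994
finger_force: 0.0
```

Run:
```python
from tgt import *
from plant import snapshot
import cv2,pickle
rel(r,(350,250,330),toolR(-3))
a=snapshot("scene");b=snapshot("top")
o=pickle.load(open("scene.pkl","rb"))
f=lambda i:cv2.resize(i,None,fx=8,fy=8,interpolation=cv2.INTER_CUBIC)
im=np.hstack([f(a["img"][145:200,280:325]),f(o["img"][145:200,280:325])])
cv2.imwrite("pics/m.png",im[:,:,::-1])
```

```text
t 23.48 tcp [350.2 255.9 333.7] F [ 0.5 -0.3  0.1] ff 0.0 shift [-0.1 -5.9  3.7] turn [0.03 0.11 0.17]
```

View pics/m.png

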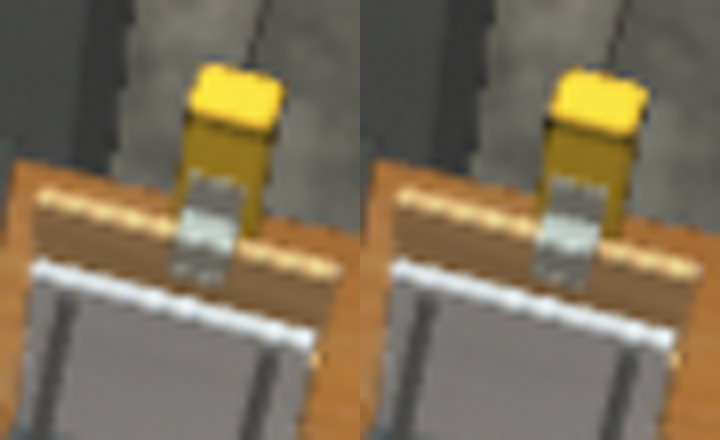

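The scanner hangs upright: tail at (235,95) now versus (238,100) at the start, with the lip behind the slat. Handing in.

```bash
python3 -c "
from plant import r
print(r.job_done())"
```

```text
the job is handed in; nothing more can be done
None
```

I held the scanner at the green ticket and then the orange one for over 2 s each, about 7 cm from each label, then hung it back on its slat, let go, and handed the job in at about 23.5 s; nothing in the interface showed whether either scan registered.

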